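# Start the spindle of a book press in its nut

### The job

The steel spindle of the book press has been put back loose in the bronze nut of the crosshead, its thread only resting on the nut's first thread. Start it by hand without cross-threading: take it by its round knurled head, turn it backward (anticlockwise from above) until the thread drops, stop there, then turn it forward (clockwise) one full turn. Do not lift it out of the nut and leave everything else on the bench alone; finish while still gripping the head, holding the spindle upright and still where that one turn has brought it, so that a colleague can fit the platen from below.

Things in the scene. Friction and masses are not known exactly. Their poses are not given: they have to be found in the camera images.
- spindle_head (a point): Centre of the spindle's head, half-way up, on its axis; z points up, yaw turns with the spindle. The head is a round knurled dark-steel hub 40 mm in diameter and 30 mm high, with a 15 mm square, 14 mm high, on top; nothing stands beside or above it. Turn it by the head: growing yaw (anticlockwise from above) is backward. The thread turns easily (under 0.1 N m).
- head_dot (a point): Small brass dot on the flat top of the head, 15.5 mm from the spindle's axis and 15 mm above the head's centre: shows how far the spindle has turned.
- thread_end (a point): Point on the spindle's axis at the lower end of its thread, 74 mm below the head's centre; below it a plain 19 mm spigot, 45 mm long, guides it in the nut. It lies 4 to 6 mm below the nut's mouth at the start, 3 mm just before the drop, 11 mm just after it and 19 mm after one turn forward from there.
- nut_mouth (a point): Centre of the upper face of the flanged bronze nut, on its axis, 150 mm above the bench; flange 59 mm in diameter. Its thread has about 1.5 mm of axial play. The nut sits in the middle of the press's crosshead. Axes as the press: x across the crosshead, y along it.
- press: Bench book press of grey-painted steel, fixed: two pillars 236 mm apart, capped at 161 mm, and a crosshead between them with its top 140 to 143 mm above the bench. Origin on the bench under the nut's axis; base plate 220 mm (x) by 300 mm (y); y runs from pillar to pillar, z up. The platen lies on the base, under the spindle.
- spindle: The loose steel spindle, about 0.55 kg, upright: right-hand thread, 28 mm diameter, pitch 8 mm. Origin on its axis at the foot of the plain spigot, 119 mm below the head's centre. Backward it climbs 1.3 mm a radian and, a tenth to a third of a turn on, drops 8 mm by its weight if no firm grip holds it up. Forward it screws down 8 mm a turn; the hand must go down with it. It stays where left.
- handwheel: The press's own handwheel, 174 mm across with three spokes, lying on the bench (bystander). Origin at its hub's underside.
- grease: Low grease tin, 72 mm across, 45 mm high, near the press (bystander). Origin at its underside.
- brush: Small brush, 170 mm long, lying near the press (bystander).
- spanner: Open-ended steel spanner, 200 mm long, lying on the bench (bystander).
- book: Blue closed book, 170 x 240 x 44 mm, lying flat (bystander).
- weight: Brass binder's weight with a knob, 68 mm across, 84 mm high (bystander).
- folder: Ivory-coloured flat folding stick, 150 x 22 x 5 mm, lying on the bench (bystander).

How it is judged:
By the outcome, as a careful person would: the job done as asked, in the order asked, and still so for the second after the job is handed in, while the arm keeps its last pose, push and grip.
It also fails if it takes over 72 s, if anything falls off the work surface, if the arm or the gripper's body presses on something with over 40 N, if the wrist force passes 120 N, or if a joint passes its speed limit or range.

### The arm

A 7-joint arm with a two-finger parallel gripper is mounted at the origin on the work surface. World frame = base frame: x ahead of the robot, y to its left, z up, the work surface at z = 0. Lengths are in m, angles in rad, forces in N, time in s.
With the tool pointing down it reaches from about 0.425 to 0.975 m from the base axis. Payload 16.7 kg.
Tool frame: the origin (TCP) lies between the finger pads; the fingertips stand tip_reach ahead of it and the grasp point (between the pads) is the TCP (tip_reach is the distance from the TCP to the fingertips, in m); z points along the fingers, y is the direction in which the jaws open and shut (so a half turn about z gives the same grasp; the last joint's range is limited). The gripper opens to 85 mm and grips with 20 to 120 N. Pads are 22 mm wide; open, the fingers measure 114 mm over their backs; the gripper's body (76 mm by 85 mm) begins 54 mm behind the grasp point. The pads swing forward as they close: fully open they stand 13 mm farther back than shut.
Start: joints at [1.129, 0.426, 0.074, 1.606, -0.034, 1.111, -0.067], TCP at [0.194, -0.646, 0.25] pointing down, gripper open.
Joint ranges: [-2.85, 2.85], [-0.5, 2.14], [-1.23, 1.37], [0.21, 2.46], [-1.02, 4.16], [0.16, 2.05], [-2.73, 2.73]. Speed limits (rad/s): [1.89, 1.89, 2.39, 2.39, 3.01, 3.01, 3.01].

### API

Orientations are given as a unit quaternion [w, x, y, z].
In Python, from cell import * gives the robot as it stands.
- The arm moves only by the tool play_rows, never from a script. Its argument "steps" is one flat list of numbers, 7 for each row, row after row: the shift along the tool's x, y, z in units of 40 mm (1.0 is 40 mm), then the turn, a rotation vector about the tool's x, y, z in units of 8 degrees (1.0 is 8 degrees), then the finger opening in mm, from 0 to 85.4. A call has 1 to 8 rows; each row shifts and turns the commanded pose from where the row before left it, along the tool's axes as they then stand; what a row does not reach is not made up. A row lasts 1/10 s, in which the tool goes at most 50 mm and 8.59 degrees, less where a joint would pass 70% of its speed; a pose out of reach is approached as far as the arm can. A call is refused whole if a number of a shift passes 1 or a number of a turn 1, either way. A call with a gripper value outside its range is refused whole. The fingers move at their own pace and stop on an object; the grip force is fixed at half the most. Time passes only in rows, so rows that do not move let the fingers close. It gives the time, the measured TCP pose, the force and the opening at its end, in the units of the state.
- observe(): the state, without advancing time (a new reading comes with each control period).
- snapshot(name): name is "scene" or "top"; returns a dict with "pixels" (420x560x3 uint8, red, green, blue), "fx", "fy", "cx", "cy" (pixels), "R" (3x3) and "t" (3): a world point X has camera coordinates R X + t. Camera axes: x right, y down, z forward; pixel columns grow to the right and rows downward; lengths in m; the calibration is good to about 2 mm. A picture is of the moment at which its call begins. There is no depth.
- finish_job(): hands the job in, once; it reports no verdict.
The state is a dict: "t": time; "joints": joint angles; "joint_velocities": joint speeds; "effort": joint torques, N m; "tcp_pos": TCP position; "ee_rot": TCP orientation; "wrist_force": force on the tool from outside, world axes, zero at the start; "moment": the same for the moment, N m; "width": finger opening in m.
Only numpy, scipy, OpenCV 4.12 (cv2) and the standard library are available. Lean on these libraries where they do the work, as an engineer would, in place of code of your own. Each camera call takes 0.05 s, during which the arm holds its last target. There are 200 camera calls.

## Working session

There is one attempt and no reset: what is moved stays moved. The work goes in short steps, Python scripts to look and compute and a tool call to move; the robot and the scene stay as the last step left them, time stands still between calls to the robot, and variables do not carry over. Pictures are saved under pics/ and viewed, about 8 in all and at most 12, crops included, and the job is handed in when it is done.

Besides the shell and the picture viewer there is one more tool, called after "Emit:" by a JSON object that holds its "method" and its "body". play_rows: Moves the arm, as the interface text tells. Its arguments: {"type":"object","properties":{"steps":{"type":"array"}},"required":["steps"]}

```bash
mkdir -p pics; ls; python3 - <<'E'
from cell import *
import cv2
print(observe())
for n in("scene","top"):
    s=snapshot(n); cv2.imwrite(f"pics/{n}0.png",s["pixels"][:,:,::-1])
    print(n,s["fx"],s["fy"],s["cx"],s["cy"],s["R"],s["t"])
E
```

```text
pics
{'t': 0.0, 'joints': array([ 1.12952008,  0.42675307,  0.07384951,  1.60662076, -0.03407018,
        1.11079217, -0.0671169 ]), 'joint_velocities': array([-1.66443858e-03, -7.81230054e-04, -5.50949122e-04,  1.46756612e-03,
        3.45585827e-04,  9.99088806e-04,  7.63779945e-05]), 'effort': array([-9.88977154e-04, -9.49832940e+01,  3.75981465e+00, -4.63518476e+01,
        1.89905410e-02,  1.00797860e-02,  1.89592043e-06]), 'tcp_pos': array([ 0.1940204 , -0.64610888,  0.24959043]), 'ee_rot': array([-6.38173034e-04,  9.89379480e-01,  1.45354093e-01, -1.56956651e-04]), 'wrist_force': array([ 0.37209203, -0.38456628, -0.48730379]), 'moment': array([ 0.03888314, -0.02169627, -0.02913582]), 'width': 0.08549307537038618}
scene 393.7578667325445 393.7578667325445 278.0463767925444 212.16193844604786 [[ 0.82859889  0.55980133 -0.0068076 ]
 [ 0.30405192 -0.46019098 -0.8341323 ]
 [-0.47008117  0.68909124 -0.5515224 ]] [-0.43398549 -0.04384216  1.40276316]
top 425.27424805379826 425.27424805379826 278.0420702563165 210.80843500983406 [[ 1.82433147e-02 -9.99833344e-01 -6.81907280e-04]
 [-9.96865029e-01 -1.81366285e-02 -7.70141266e-02]
 [ 7.69889243e-02  2.08476247e-03 -9.97029769e-01]] [-0.03489359  0.55496142  1.22619995]
```

View pics/scene0.png

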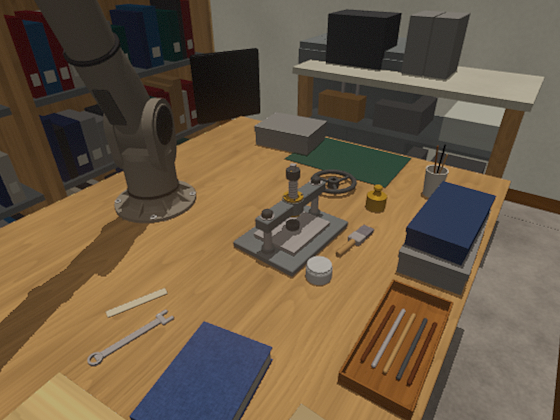

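View pics/top0.png

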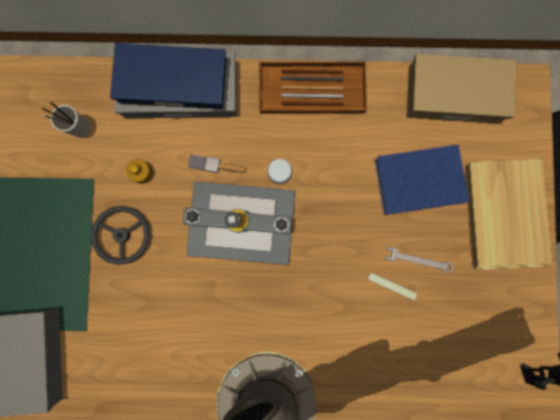

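The top view shows the press at about (240,223) with the spindle head at (235,219). In the scene view the head is at (293,173). I'll zoom in on both.

```bash
cat > h.py <<'E'
import numpy as np, cv2
from cell import *
def ray(s,u,v):
    d=s["R"].T@np.array([(u-s["cx"])/s["fx"],(v-s["cy"])/s["fy"],1.]); return -s["R"].T@s["t"],d
def onz(s,u,v,z):
    o,d=ray(s,u,v); return o+d*(z-o[2])/d[2]
def proj(s,X):
    c=s["R"]@np.asarray(X,float)+s["t"]; return np.array([s["fx"]*c[0]/c[2]+s["cx"],s["fy"]*c[1]/c[2]+s["cy"]])
def crop(s,u0,v0,w,h,k): return cv2.resize(s["pixels"][v0:v0+h,u0:u0+w,::-1],None,fx=k,fy=k,interpolation=cv2.INTER_CUBIC)
E
python3 - <<'E'
from h import *
a=crop(snapshot("top"),210,195,50,50,8); b=crop(snapshot("scene"),265,155,50,50,8)
im=np.hstack([a,b]); im=np.clip(im*1.5,0,255).astype(np.uint8); cv2.imwrite("pics/c1.png",im)
E
```

```text
(no output)
```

View pics/c1.png

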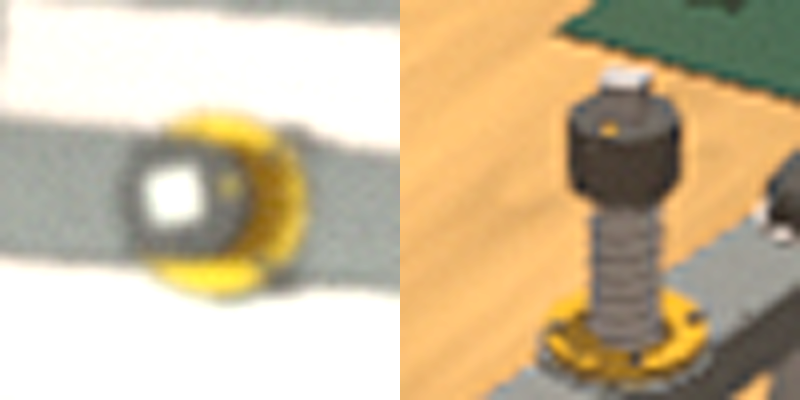

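```bash
python3 - <<'E'
from h import *
t=snapshot("top"); s=snapshot("scene")
print("sq",onz(t,231.4,218.9,.2485)); print("nut",onz(t,236.25,219.8,.15))
print("dot top",onz(t,238.3,217.9,.2345)); 
print("dot scene",onz(s,265+(609.5-400)/8-.5,155+129.5/8-.5,.2345))
print("hubtop scene",onz(s,265+(625.5-400)/8-.5,155+122/8-.5,.2345), "sqtop scene",onz(s,265+227.5/8-.5,155+80/8-.5,.2485))
def tri(a,b):
    A=[];B=[]
    for o,d in(a,b):
        d=d/np.linalg.norm(d);P=np.eye(3)-np.outer(d,d);A.append(P);B.append(P@o)
    return np.linalg.lstsq(np.vstack(A),np.hstack(B),rcond=None)[0]
print("dot",tri(ray(t,238.3,217.9),ray(s,265+(609.5-400)/8-.5,155+129.5/8-.5)))
print("sq",tri(ray(t,231.4,218.9),ray(s,265+227.5/8-.5,155+80/8-.5)))
# nut from scene: flange ellipse centre x 540..708, y 290..375
print("nut scene",onz(s,265+(624.5-400)/8-.5,155+335/8-.5,.15))
p1=onz(t,192.5,216,.161);p2=onz(t,282,225,.161);print("pillars",p1,p2,(p1+p2)/2,np.linalg.norm(p1-p2),np.arctan2(*(p1-p2)[1::-1]))
E
```

```text
sq [0.51650524 0.08606546 0.2485    ]
nut [0.51989756 0.08425639 0.15      ]
dot top [0.52002669 0.07094046 0.2345    ]
dot scene [0.52019245 0.06989774 0.2345    ]
hubtop scene [0.52179804 0.07759598 0.2345    ] sqtop scene [0.5200661  0.08126049 0.2485    ]
dot [0.519865   0.07085071 0.23402047]
sq [0.51674511 0.08645774 0.24540524]
nut scene [0.52327313 0.07675699 0.15      ]
pillars [0.52712748 0.19724839 0.161     ] [ 0.50794332 -0.03602409  0.161     ] [0.5175354  0.08061215 0.161     ] 0.2340599899106632 1.4887417386129649
```

Averaging the views puts the spindle axis near (0.519, 0.083), and the dot is 15.7 mm from it, which matches. I'll raise the tool and travel there.

Emit:
{"method": "play_rows", "body": {"steps": [0,0,-0.9,0,0,0,85,0,0,-0.9,0,0,0,85,0.65,-0.76,0,0,0,0,85,0.65,-0.76,0,0,0,0,85,0.65,-0.76,0,0,0,0,85,0.65,-0.76,0,0,0,0,85,0.65,-0.76,0,0,0,0,85,0.65,-0.76,0,0,0,0,85]}}

```text
t: 1.1
tcp_pos: [0.2915, -0.4253, 0.3224]
ee_rot: [0.0, 0.989, 0.145, 0.0]
wrist_force: [0.6, 0.1, 0.1]
width: 0.085
```

Emit:
{"method": "play_rows", "body": {"steps": [0.65,-0.76,0,0,0,0,85,0.65,-0.76,0,0,0,0,85,0.65,-0.76,0,0,0,0,85,0.65,-0.76,0,0,0,0,85,0.65,-0.76,0,0,0,0,85,0.65,-0.76,0,0,0,0,85,0.65,-0.76,0,0,0,0,85,0.65,-0.76,0,0,0,0,85]}}

```text
t: 1.9
tcp_pos: [0.4207, -0.1326, 0.3226]
ee_rot: [0.0, 0.989, 0.145, 0.0]
wrist_force: [0.8, -0.4, -0.4]
width: 0.0854
```

```bash
cat >> h.py <<'E'
def st(target=None):
    from scipy.spatial.transform import Rotation as Ro
    o=observe(); np.set_printoptions(precision=4,suppress=True)
    w,x,y,z=o["ee_rot"]; R=Ro.from_quat([x,y,z,w]).as_matrix()
    print("t",o["t"],"p",o["tcp_pos"],"w",o["width"],"j",o["joints"],"xyaw",np.degrees(np.arctan2(R[1,0],R[0,0])),"zax",R[:,2],"F",o["wrist_force"],"M",o["moment"])
    if target is not None: print("units",R.T@(np.array(target)-o["tcp_pos"])/.04)
    return o,R
E
python3 -c "
from h import *
st([.519,.083,.32])"; python3 -c "
import cell;print([n for n in dir(cell) if n[0]!='_'], getattr(cell,'tip_reach',None))"
```

```text
t 1.9 p [ 0.4207 -0.1326  0.3226] w 0.08543559363021169 j [ 0.5417 -0.012  -0.3747  1.9891 -0.0045  1.163  -1.1105] xyaw 16.70381982587344 zax [ 0.0006 -0.0004 -1.    ] F [ 0.759  -0.4107 -0.3847] M [ 0.0111 -0.0046  0.0093]
units [ 3.9033 -4.4559  0.0647]
['MotionError', 'finish_job', 'observe', 'snapshot', 'tip_reach'] 0.019
```

Emit:
{"method": "play_rows", "body": {"steps": [0.65,-0.74,0,0,0,0,85,0.65,-0.74,0,0,0,0,85,0.65,-0.74,0,0,0,0,85,0.65,-0.74,0,0,0,0,85,0.65,-0.74,0,0,0,0,85,0.65,-0.74,0,0,0,0,85,0,0,0,0,0,1,85,0,0,0,0,0,1,85]}}

```text
t: 2.7
tcp_pos: [0.5188, 0.0821, 0.322]
ee_rot: [-0.0, 1.0, 0.005, -0.0]
wrist_force: [0.9, -0.8, -0.5]
width: 0.085
```

Emit:
{"method": "play_rows", "body": {"steps": [0,0,0,0,0,1,85,0,0,0,0,0,1,85,0,0,0,0,0,1,85,0,0,0,0,0,1,85,0,0,0,0,0,1,85,0,0,0,0,0,1,85,0,0,0,0,0,1,85,0,0,0,0,0,0,85]}}

```text
t: 3.5
tcp_pos: [0.5188, 0.0802, 0.3184]
ee_rot: [0.004, 0.912, -0.41, -0.002]
wrist_force: [-0.4, 0.6, -0.2]
width: 0.0851
```

```bash
python3 - <<'E'
from h import *
st([.519,.083,.26])
a=crop(snapshot("top"),200,180,75,75,5.3); b=crop(snapshot("scene"),250,120,75,75,5.3)
cv2.imwrite("pics/c2.png",np.clip(np.hstack([a,b])*1.5,0,255).astype(np.uint8))
E
```

```text
t 3.5 p [0.5188 0.0802 0.3184] w 0.08505080371166833 j [-0.0551  0.1396 -0.2469  1.8373  0.0403  1.1782 -2.7308] xyaw -48.38669570645445 zax [-0.0077 -0.0058 -1.    ] F [-0.3687  0.6212 -0.2468] M [ 0.0655  0.0672 -0.0714]
units [-0.0474 -0.0644  1.4584]
```

View pics/c2.png

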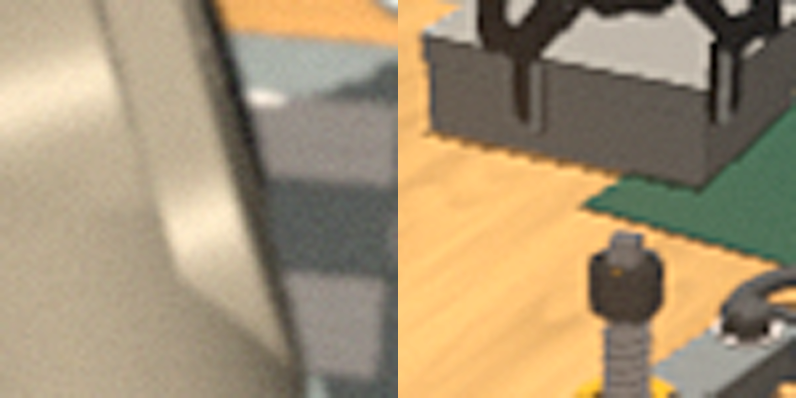

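The last joint runs opposite to tool z and reached its limit, which left a slight tilt. I'll turn back and straighten the tool. The picture shows the head at (625,285) in the right-hand crop, clear below the gripper.

Emit:
{"method": "play_rows", "body": {"steps": [0,0,0,0,0,-1,85,0,0,0,0,0,-1,85,0,0,0,0,0,-1,85,0,0,0,0,0,-1,85,0,0,0,0,0,-1,85,0,0,0,0,0,-1,85,0,0,0,0,0,-1,85,0,0,0,0,0,0,85]}}

```text
t: 4.4
tcp_pos: [0.519, 0.0793, 0.3188]
ee_rot: [0.002, 0.998, 0.067, -0.004]
wrist_force: [-0.3, 0.4, 0.6]
width: 0.0851
```

```bash
cat >> h.py <<'E'
def fix(R):
    "tilt correction rotvec in tool axes, units of 8 deg"
    print("tiltfix",np.cross([0,0,1.],R.T@np.array([0,0,-1.]))/np.radians(8))
E
python3 - <<'E'
from h import *
o,R=st([.519,.083,.26]); fix(R)
E
```

```text
t 4.4 p [0.519  0.0793 0.3188] w 0.08509828931989605 j [ 0.0315  0.1457 -0.3408  1.8324  0.0549  1.1804 -1.7636] xyaw 7.704711414596395 zax [-0.007  -0.0046 -1.    ] F [-0.2581  0.3635  0.6168] M [ 0.0156 -0.0278  0.0167]
units [ 0.0238 -0.0966  1.4693]
tiltfix [ 0.0258  0.0543 -0.    ]
```

Emit:
{"method": "play_rows", "body": {"steps": [0.035,-0.065,0,0.026,0.054,0,85,0,0,0.5,0,0,0,85,0,0,0.6,0,0,0,85,0,0,0.6,0,0,0,85,0,0,0.5,0,0,0,85,0,0,0.4,0,0,0,85,0,0,0,0,0,0,50,0,0,0,0,0,0,50]}}

```text
t: 5.2
tcp_pos: [0.5201, 0.0825, 0.215]
ee_rot: [0.0, 0.998, 0.065, -0.0]
wrist_force: [0.7, -1.0, 0.6]
width: 0.0586
```

```bash
python3 - <<'E'
from h import *
o,R=st([.520,.082,.214]); fix(R)
a=crop(snapshot("scene"),245,130,100,75,8)
cv2.imwrite("pics/c3.png",np.clip(a*1.6,0,255).astype(np.uint8))
E
```

```text
t 5.2 p [0.5201 0.0825 0.215 ] w 0.058637801744896766 j [ 0.0117  0.2424 -0.3362  1.9565  0.0969  0.9582 -1.8119] xyaw 7.4535224408644805 zax [-0.0002 -0.     -1.    ] F [ 0.6562 -0.9832  0.5888] M [-0.0106 -0.0113 -0.0016]
units [-0.0045  0.0129  0.0259]
tiltfix [ 0.0001  0.0011 -0.    ]
```

View pics/c3.png

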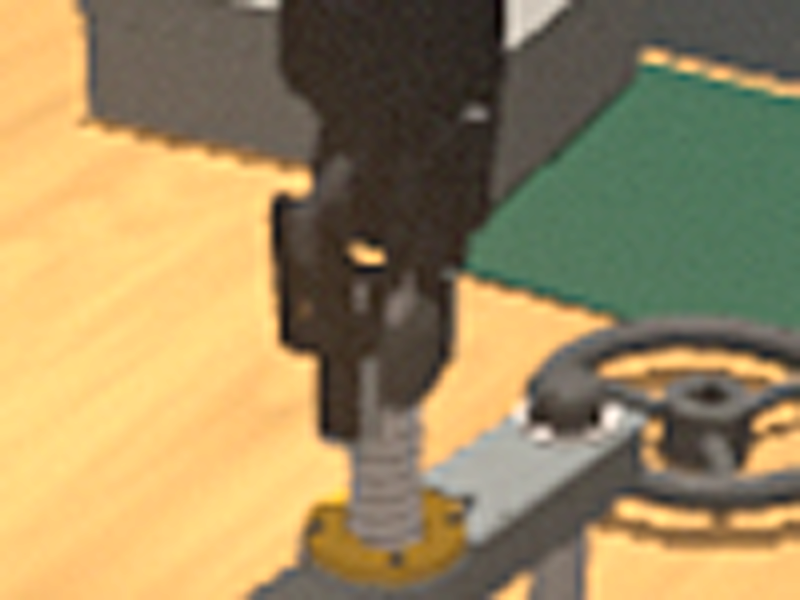

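The fingers straddle the head at about (370,350) in the crop, just above the thread. I'll close in stages and watch for side force.

Emit:
{"method": "play_rows", "body": {"steps": [0,0,0,0,0,0,44,0,0,0,0,0,0,42,0,0,0,0,0,0,42]}}

```text
t: 5.55
tcp_pos: [0.5202, 0.0827, 0.2152]
ee_rot: [0.0, 0.998, 0.066, 0.0]
wrist_force: [-0.7, 2.7, 1.3]
width: 0.042
```

```bash
python3 -c "
from h import *
st()"
```

```text
t 5.55 p [0.5202 0.0827 0.2152] w 0.042030220055828585 j [ 0.0108  0.2419 -0.3355  1.9567  0.0969  0.9576 -1.8102] xyaw 7.568998893421642 zax [ 0.0007 -0.     -1.    ] F [-0.7436  2.7271  1.3282] M [ 0.4213  0.0472 -0.0181]
```

Emit:
{"method": "play_rows", "body": {"steps": [0,-0.03,0,0,0,0,42,0,0,0,0,0,0,41,0,0,0,0,0,0,41]}}

```text
t: 5.85
tcp_pos: [0.5199, 0.0838, 0.2147]
ee_rot: [0.0, 0.998, 0.066, -0.0]
wrist_force: [-0.3, 2.5, 1.1]
width: 0.0413
```

```bash
python3 -c "
from h import *
st()"
```

```text
t 5.85 p [0.5199 0.0838 0.2147] w 0.041298854338291835 j [ 0.009   0.2427 -0.336   1.9569  0.0973  0.9575 -1.8125] xyaw 7.582683240710336 zax [-0.0001 -0.0003 -1.    ] F [-0.2578  2.5472  1.1068] M [ 0.4662  0.1319 -0.0259]
```

Emit:
{"method": "play_rows", "body": {"steps": [0,-0.04,0,0,0,0,42,0,0,0,0,0,0,41,0,0,0,0,0,0,41]}}

```text
t: 6.15
tcp_pos: [0.5196, 0.0851, 0.2145]
ee_rot: [0.0, 0.998, 0.066, -0.0]
wrist_force: [-0.6, 0.2, 0.4]
width: 0.0411
```

```bash
python3 -c "
from h import *
st()"
```

```text
t 6.15 p [0.5196 0.0851 0.2145] w 0.041120531897032284 j [ 0.0068  0.243  -0.3367  1.957   0.0978  0.9575 -1.8157] xyaw 7.576682979622847 zax [-0.0004 -0.0005 -1.    ] F [-0.5928  0.2488  0.3665] M [-0.0117 -0.0432 -0.0233]
```

Centred in y at about 0.085. I'll open slightly, turn 88° around the head and feel in x the same way.

Emit:
{"method": "play_rows", "body": {"steps": [0,0,0,0,0,0,52,0,0,0,0,0,-1,52,0,0,0,0,0,-1,52,0,0,0,0,0,-1,52,0,0,0,0,0,-1,52,0,0,0,0,0,-1,52,0,0,0,0,0,-1,52,0,0,0,0,0,-1,52]}}

```text
t: 6.95
tcp_pos: [0.5196, 0.085, 0.2146]
ee_rot: [0.0, 0.849, 0.529, -0.0]
wrist_force: [0.0, 0.5, -0.6]
width: 0.0522
```

Emit:
{"method": "play_rows", "body": {"steps": [0,0,0,0,0,-1,52,0,0,0,0,0,-1,52,0,0,0,0,0,-1,50,0,0,0,0,0,-1,46,0,0,0,0,0,0,42,0,0,0,0,0,0,42,0,0,0,0,0,0,42]}}

```text
t: 7.65
tcp_pos: [0.5195, 0.0851, 0.2146]
ee_rot: [-0.0, 0.673, 0.739, -0.0]
wrist_force: [-1.1, 0.2, 0.6]
width: 0.042
```

```bash
python3 -c "
from h import *
o,R=st([.519,.0852,.2145]);fix(R)"
```

```text
t 7.65 p [0.5195 0.0851 0.2146] w 0.04201877953382221 j [ 0.2089  0.2722 -0.5747  1.9458  0.178   0.9737 -0.356 ] xyaw 95.37062965759426 zax [-0.0005 -0.0005 -1.    ] F [-1.0954  0.1779  0.5983] M [-0.0062  0.2738  0.006 ]
units [ 0.0037 -0.0125  0.0016]
tiltfix [-0.0036  0.0031  0.    ]
```

Emit:
{"method": "play_rows", "body": {"steps": [0,-0.025,0,0,0,0,42,0,0,0,0,0,0,41,0,0,0,0,0,0,41]}}

```text
t: 7.95
tcp_pos: [0.5185, 0.0851, 0.2146]
ee_rot: [0.0, 0.672, 0.74, -0.0]
wrist_force: [-1.3, 0.9, 0.9]
width: 0.041
```

```bash
python3 -c "
from h import *
o,R=st([.518,.0852,.2145]);fix(R)"
```

```text
t 7.95 p [0.5185 0.0851 0.2146] w 0.04103804369161903 j [ 0.2096  0.2705 -0.5756  1.9478  0.1773  0.973  -0.3529] xyaw 95.54739949479358 zax [-0.0003 -0.0005 -1.    ] F [-1.2761  0.9112  0.9062] M [0.0976 0.3108 0.0132]
units [ 0.0029 -0.0135  0.0029]
tiltfix [-0.0022  0.0031  0.    ]
```

Emit:
{"method": "play_rows", "body": {"steps": [0,-0.02,0,0,0,0,42,0,0,0,0,0,0,41,0,0,0,0,0,0,41,0,0,0,0,0,0,36,0,0,0,0,0,0,36,0,0,0,0,0,0,36]}}

```text
t: 8.55
tcp_pos: [0.5179, 0.0851, 0.2148]
ee_rot: [0.0, 0.672, 0.741, -0.0]
wrist_force: [-2.8, -0.0, 5.2]
width: 0.0389
```

```bash
python3 - <<'E'
from h import *
o,R=st([.518,.0852,.2145]);fix(R)
a=crop(snapshot("scene"),245,130,100,75,8)
cv2.imwrite("pics/c4.png",np.clip(a*1.8,0,255).astype(np.uint8))
E
```

```text
t 8.55 p [0.5179 0.0851 0.2148] w 0.038850021386727385 j [ 0.2104  0.2691 -0.5762  1.9491  0.1766  0.9726 -0.3521] xyaw 95.57149762324498 zax [ 0.0001 -0.0003 -1.    ] F [-2.8101 -0.0472  5.2486] M [-0.0066  0.4605  0.0093]
units [0.0029 0.0021 0.0077]
tiltfix [ 0.0003  0.0022 -0.    ]
```

View pics/c4.png

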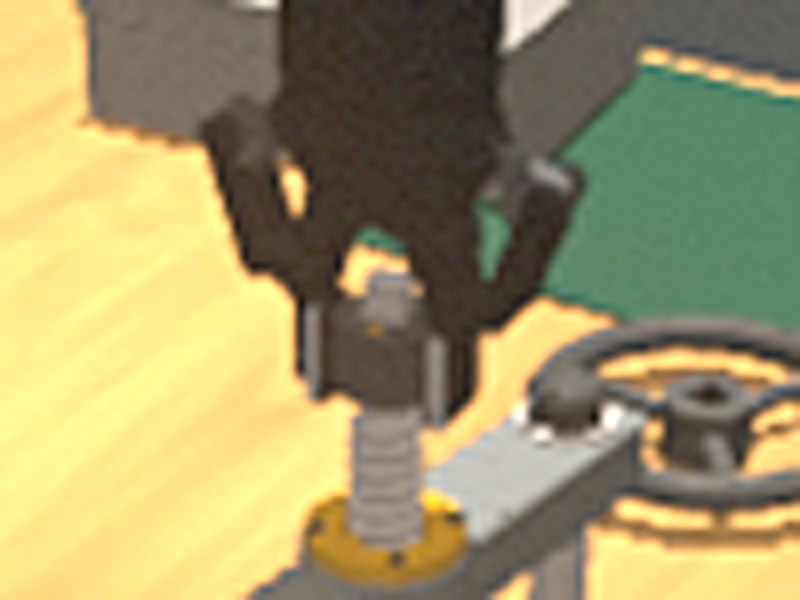

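The grip is good: pads on the hub, square showing at (388,290), dot at (375,328), hub bottom edge at row 405. I'll track that edge numerically to detect the drop. Now I turn backward about 32° while following the climb, then loosen slightly.

Emit:
{"method": "play_rows", "body": {"steps": [0,-0.008,-0.0045,0,0,-1,36,0,0,-0.0045,0,0,-1,36,0,0,-0.0045,0,0,-1,36,0,0,-0.0045,0,0,-1,36,0,0,0,0,0,0,36]}}

```text
t: 9.1
tcp_pos: [0.5177, 0.0849, 0.2154]
ee_rot: [0.0, 0.441, 0.898, -0.0]
wrist_force: [-1.7, 1.2, 3.2]
width: 0.0388
```

```bash
cat >> h.py <<'E'
def edge():
    s=snapshot("scene"); g=cv2.GaussianBlur(cv2.cvtColor(s["pixels"],cv2.COLOR_RGB2GRAY).astype(float),(0,0),.8)
    p=g[170:202,290:296].mean(1); d=np.diff(p)
    print("profile",p[:22].round().astype(int))
    h=s["pixels"].astype(int)[155:182,280:306]; m=h[:,:,0]-h[:,:,2]
    j=np.unravel_index(np.argmax(m*(h[:,:,0]<150)),m.shape)
    return s
E
python3 - <<'E'
from h import *
o,R=st();fix(R);edge()
E
```

```text
t 9.1 p [0.5177 0.0849 0.2154] w 0.03882781299243379 j [ 0.2902  0.2844 -0.6717  1.9449  0.2117  0.9822  0.1778] xyaw 127.71406241933214 zax [ 0.     -0.0002 -1.    ] F [-1.6813  1.2461  3.2415] M [0.1003 0.1621 0.0051]
tiltfix [-0.0007  0.001   0.    ]
profile [57 49 45 43 43 43 43 42 42 44 53 67 77 81 80 80 80 78 80 81 80 79]
```

Emit:
{"method": "play_rows", "body": {"steps": [0,0,0,0,0,0,44,0,0,0,0,0,0,44,0,0,0,0,0,0,44]}}

```text
t: 9.45
tcp_pos: [0.5175, 0.085, 0.2152]
ee_rot: [-0.0, 0.442, 0.897, -0.0]
wrist_force: [0.5, 0.4, -0.1]
width: 0.0442
```

```bash
python3 - <<'E'
from h import *
st();edge()
E
```

```text
t 9.45 p [0.5175 0.085  0.2152] w 0.044213065606415386 j [ 0.2885  0.2842 -0.6704  1.9453  0.2114  0.9822  0.1738] xyaw 127.49504197120241 zax [-0.0003 -0.0004 -1.    ] F [ 0.516   0.3808 -0.0654] M [-0.0011 -0.0358 -0.0572]
profile [55 49 44 42 42 42 43 43 42 45 55 70 79 80 79 80 80 78 79 79 80 80]
```

No drop yet. I'll repeat with 8° cycles: close, turn, settle, loosen, look.

Emit:
{"method": "play_rows", "body": {"steps": [0,0,0,0,0,0,36,0,0,0,0,0,0,36,0,0,0,0,0,0,36,0,0,-0.0045,0,0,-1,36,0,0,0,0,0,0,36,0,0,0,0,0,0,44,0,0,0,0,0,0,44,0,0,0,0,0,0,44]}}

```text
t: 10.3
tcp_pos: [0.5175, 0.0849, 0.2154]
ee_rot: [-0.0, 0.379, 0.925, -0.0]
wrist_force: [0.1, -0.3, 0.0]
width: 0.044
```

```bash
python3 - <<'E'
from h import *
st();edge()
E
```

```text
t 10.3 p [0.5175 0.0849 0.2154] w 0.04401773721751354 j [ 0.3089  0.2887 -0.6949  1.944   0.2209  0.9851  0.3046] xyaw 135.4674027950936 zax [-0.0003 -0.0004 -1.    ] F [ 0.0783 -0.2624  0.0368] M [-0.0199  0.0237 -0.0138]
profile [54 47 44 42 42 42 42 42 41 44 56 72 79 80 78 80 80 78 79 79 80 80]
```

Emit:
{"method": "play_rows", "body": {"steps": [0,0,0,0,0,0,36,0,0,0,0,0,0,36,0,0,0,0,0,0,36,0,0,-0.0045,0,0,-1,36,0,0,0,0,0,0,36,0,0,0,0,0,0,44,0,0,0,0,0,0,44,0,0,0,0,0,0,44]}}

```text
t: 11.15
tcp_pos: [0.5175, 0.085, 0.2156]
ee_rot: [-0.0, 0.313, 0.95, -0.0]
wrist_force: [0.2, 0.1, 0.4]
width: 0.044
```

```bash
python3 - <<'E'
from h import *
st();edge()
E
```

```text
t 11.15 p [0.5175 0.085  0.2156] w 0.044009411354588225 j [ 0.3292  0.2936 -0.7199  1.9428  0.2308  0.9882  0.4354] xyaw 143.4711681627396 zax [-0.0003 -0.0004 -1.    ] F [0.1764 0.0988 0.4091] M [-0.0405 -0.0307  0.0268]
profile [53 47 44 43 43 42 42 42 42 44 56 71 79 81 80 80 80 78 79 79 80 80]
```

Emit:
{"method": "play_rows", "body": {"steps": [0,0,0,0,0,0,36,0,0,0,0,0,0,36,0,0,0,0,0,0,36,0,0,-0.0045,0,0,-1,36,0,0,0,0,0,0,36,0,0,0,0,0,0,44,0,0,0,0,0,0,44,0,0,0,0,0,0,44]}}

```text
t: 12.0
tcp_pos: [0.5175, 0.085, 0.2158]
ee_rot: [-0.0, 0.246, 0.969, -0.0]
wrist_force: [-0.7, -0.6, -0.2]
width: 0.0439
```

```bash
python3 -c "
from h import *
edge()"
```

```text
profile [54 47 44 43 43 42 42 42 42 45 57 71 79 82 80 80 80 78 80 80 80 79]
```

Emit:
{"method": "play_rows", "body": {"steps": [0,0,0,0,0,0,36,0,0,0,0,0,0,36,0,0,0,0,0,0,36,0,0,-0.0045,0,0,-1,36,0,0,0,0,0,0,36,0,0,0,0,0,0,44,0,0,0,0,0,0,44,0,0,0,0,0,0,44]}}

```text
t: 12.85
tcp_pos: [0.5175, 0.085, 0.216]
ee_rot: [-0.0, 0.178, 0.984, -0.0]
wrist_force: [-0.7, -0.3, -0.6]
width: 0.0442
```

```bash
python3 -c "
from h import *
edge()"
```

```text
profile [54 47 43 42 42 42 42 42 42 45 56 70 79 81 80 79 79 78 80 80 79 79]
```

Emit:
{"method": "play_rows", "body": {"steps": [0,0,0,0,0,0,36,0,0,0,0,0,0,36,0,0,0,0,0,0,36,0,0,-0.0045,0,0,-1,36,0,0,0,0,0,0,36,0,0,0,0,0,0,44,0,0,0,0,0,0,44,0,0,0,0,0,0,44]}}

```text
t: 13.7
tcp_pos: [0.5175, 0.085, 0.2162]
ee_rot: [-0.0, 0.109, 0.994, -0.0]
wrist_force: [-0.3, -0.0, 0.7]
width: 0.0441
```

```bash
python3 -c "
from h import *
s=edge();st()
cv2.imwrite('pics/c5.png',np.clip(crop(s,245,130,100,75,8)*1.8,0,255).astype(np.uint8))"
```

```text
profile [53 46 44 44 44 44 44 43 43 46 56 69 77 80 80 79 80 79 81 81 79 80]
t 13.75 p [0.5175 0.085  0.2162] w 0.0440432025711622 j [ 0.3914  0.3103 -0.7976  1.9391  0.2633  0.9986  0.8259] xyaw 167.50083122255307 zax [-0.0002 -0.0004 -1.    ] F [ 0.2192 -0.5676 -0.9976] M [ 0.0355  0.0084 -0.0074]
```

View pics/c5.png

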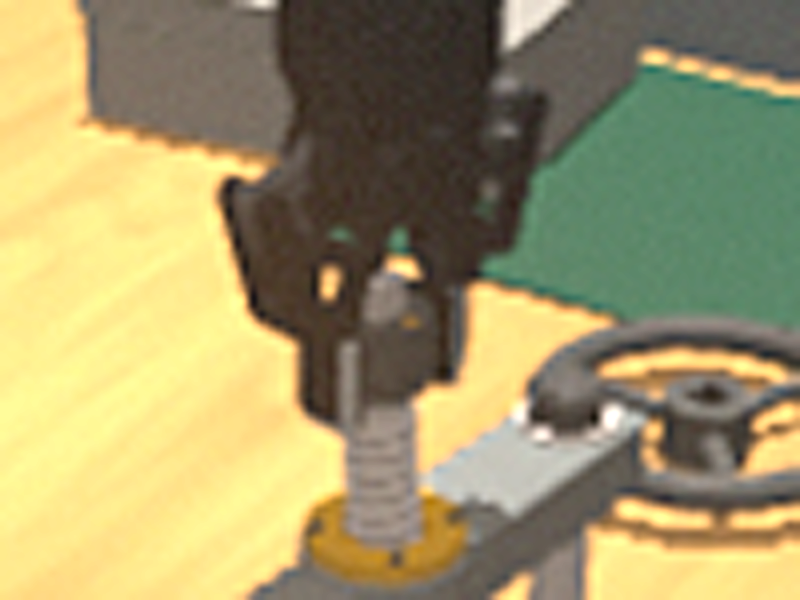

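The dot has moved from (375,328) to (410,322), so the spindle turns with the hand. After 72° there is still no drop, so I continue.

Emit:
{"method": "play_rows", "body": {"steps": [0,0,0,0,0,0,36,0,0,0,0,0,0,36,0,0,0,0,0,0,36,0,0,-0.0045,0,0,-1,36,0,0,0,0,0,0,36,0,0,0,0,0,0,44,0,0,0,0,0,0,44,0,0,0,0,0,0,44]}}

```text
t: 14.55
tcp_pos: [0.5175, 0.085, 0.2164]
ee_rot: [-0.0, 0.04, 0.999, -0.0]
wrist_force: [-1.2, -0.3, 0.4]
width: 0.0442
```

```bash
python3 -c "
from h import *
edge()"
```

```text
profile [49 45 45 46 48 48 47 46 46 48 56 66 74 78 78 78 80 80 81 80 78 80]
```

The finger is about to hide the edge. While loose, I'll swing the hand back 64° for a clear view.

Emit:
{"method": "play_rows", "body": {"steps": [0,0,0,0,0,0,50,0,0,0,0,0,1,50,0,0,0,0,0,1,50,0,0,0,0,0,1,50,0,0,0,0,0,1,50,0,0,0,0,0,1,50,0,0,0,0,0,1,50,0,0,0,0,0,1,48]}}

```text
t: 15.4
tcp_pos: [0.5175, 0.085, 0.2164]
ee_rot: [0.0, 0.506, 0.863, -0.0]
wrist_force: [0.5, -0.3, -0.3]
width: 0.0479
```

```bash
python3 -c "
from h import *
edge();o,R=st();fix(R)"
```

```text
profile [53 46 43 42 42 43 43 43 42 45 55 68 78 81 80 78 80 80 82 81 78 80]
t 15.45 p [0.5175 0.085  0.2165] w 0.048001701207521986 j [ 0.2652  0.2773 -0.6415  1.9453  0.1987  0.9815  0.0314] xyaw 118.6858925913267 zax [-0.0002 -0.0003 -1.    ] F [-0.2382 -0.1954 -0.1353] M [ 0.0092  0.0405 -0.0431]
tiltfix [-0.0021  0.0016  0.    ]
```

Emit:
{"method": "play_rows", "body": {"steps": [0,0,0,0,0,0,36,0,0,0,0,0,0,36,0,0,0,0,0,0,36,0,0,-0.0045,0,0,-1,36,0,0,0,0,0,0,36,0,0,0,0,0,0,44,0,0,0,0,0,0,44,0,0,0,0,0,0,44]}}

```text
t: 16.25
tcp_pos: [0.5175, 0.0849, 0.2166]
ee_rot: [0.0, 0.442, 0.897, -0.0]
wrist_force: [-0.8, -0.1, 1.0]
width: 0.0435
```

```bash
python3 -c "
from h import *
edge();st()"
```

```text
profile [72 69 60 50 44 43 43 43 43 43 42 42 47 60 74 80 80 78 81 81 80 80]
t 16.3 p [0.5175 0.0849 0.2167] w 0.04371791260523648 j [ 0.2868  0.2819 -0.6677  1.944   0.2088  0.9845  0.1765] xyaw 127.5104766893945 zax [-0.0002 -0.0005 -1.    ] F [0.6266 0.376  0.3784] M [ 0.0154 -0.0526  0.0223]
```

The edge moved from about row 180.8 to 183, which is the 8 mm drop, after about 88° backward. I stop turning backward here. With the fingers loose I lower the hand 8 mm and wind it back about 120°, giving room for a long forward stroke.

Emit:
{"method": "play_rows", "body": {"steps": [0,0,0.1,0,0,0,50,0,0,0.1,0,0,-1,50,0,0,0,0,0,-1,50,0,0,0,0,0,-1,50,0,0,0,0,0,-1,50,0,0,0,0,0,-1,50,0,0,0,0,0,-1,50,0,0,0,0,0,-1,50]}}

```text
t: 17.1
tcp_pos: [0.5174, 0.085, 0.2084]
ee_rot: [-0.0, -0.034, 0.999, -0.0]
wrist_force: [0.6, -0.1, 0.4]
width: 0.0499
```

Emit:
{"method": "play_rows", "body": {"steps": [0,0,0,0,0,-1,50,0,0,0,0,0,-1,50,0,0,0,0,0,-1,50,0,0,0,0,0,-1,50,0,0,0,0,0,-1,50,0,0,0,0,0,-1,50,0,0,0,0,0,-1,50,0,0,0,0,0,-1,50]}}

```text
t: 17.9
tcp_pos: [0.5175, 0.0849, 0.2084]
ee_rot: [-0.0, -0.558, 0.83, -0.0]
wrist_force: [0.8, 0.5, 0.3]
width: 0.0504
```

```bash
python3 -c "
from h import *
s=edge();o,R=st([.5174,.085,.2085]);fix(R)
cv2.imwrite('pics/c6.png',np.clip(crop(s,245,130,100,75,8)*1.8,0,255).astype(np.uint8))"
```

```text
profile [68 66 59 49 45 45 46 46 46 46 46 47 51 61 72 77 78 79 82 82 80 81]
t 17.95 p [0.5175 0.0849 0.2082] w 0.05022426184995649 j [ 0.6044  0.4211 -1.0914  1.9373  0.433   1.0443  2.0874] xyaw -111.60404444808124 zax [-0.0006 -0.0003 -1.    ] F [-0.1729 -0.6883  0.0632] M [-0.0651  0.0196 -0.0186]
units [-0.0029  0.0025 -0.0071]
tiltfix [ 0.0031 -0.0037  0.    ]
```

View pics/c6.png

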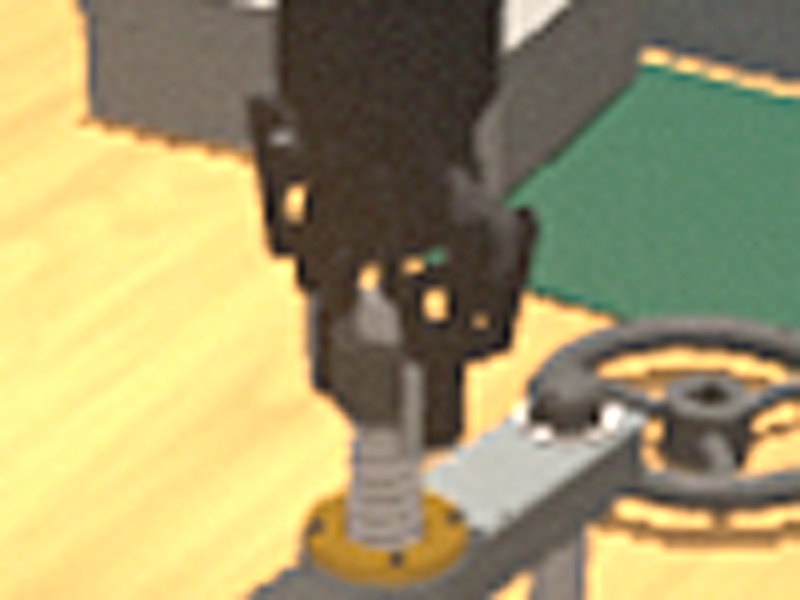

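The head sits lower, with its bottom edge at row 430 in the crop (405 before), and the pads are around the hub. I'll grip and start forward, descending 8 mm per turn.

Emit:
{"method": "play_rows", "body": {"steps": [0,0,0,0,0,0,36,0,0,0,0,0,0,36,0,0,0,0,0,0,36,0,0,0,0,0,0,36]}}

```text
t: 18.35
tcp_pos: [0.5176, 0.0849, 0.2085]
ee_rot: [-0.0, -0.555, 0.832, -0.0]
wrist_force: [1.8, -0.6, -2.3]
width: 0.039
```

```bash
python3 -c "
from h import *
edge();st()"
```

```text
profile [60 58 52 45 44 47 50 51 51 50 50 50 53 62 70 75 77 78 81 81 81 81]
t 18.4 p [0.5175 0.0849 0.2085] w 0.038755154705360347 j [ 0.602   0.4189 -1.0881  1.9372  0.4308  1.0436  2.0738] xyaw -112.48934551480917 zax [-0.0001 -0.0007 -1.    ] F [ 1.7268 -1.2616 -1.8202] M [-0.301  -0.5106 -0.017 ]
```

Emit:
{"method": "play_rows", "body": {"steps": [0,0,0.0045,0,0,1,36,0,0,0.0045,0,0,1,36,0,0,0.0045,0,0,1,36,0,0,0.0045,0,0,1,36,0,0,0.0045,0,0,1,36,0,0,0.0045,0,0,1,36,0,0,0.0045,0,0,1,36,0,0,0.0045,0,0,1,36]}}

```text
t: 19.2
tcp_pos: [0.5174, 0.0852, 0.2072]
ee_rot: [-0.0, -0.028, 1.0, -0.0]
wrist_force: [0.6, 0.5, -1.3]
width: 0.0385
```

```bash
python3 -c "
from h import *
st()"
```

```text
t 19.2 p [0.5174 0.0852 0.2072] w 0.038545887447020186 j [ 0.4224  0.3336 -0.8408  1.9466  0.2967  0.9887  1.0701] xyaw -176.78670837899028 zax [-0.     -0.0003 -1.    ] F [ 0.6414  0.4798 -1.3102] M [ 0.1736 -0.2699  0.0621]
```

Forces are low. Continuing forward.

Emit:
{"method": "play_rows", "body": {"steps": [0,0,0.0045,0,0,1,36,0,0,0.0045,0,0,1,36,0,0,0.0045,0,0,1,36,0,0,0.0045,0,0,1,36,0,0,0.0045,0,0,1,36,0,0,0.0045,0,0,1,36,0,0,0.0045,0,0,1,36,0,0,0.0045,0,0,1,36]}}

```text
t: 20.0
tcp_pos: [0.5183, 0.0857, 0.2059]
ee_rot: [0.001, 0.506, 0.863, 0.001]
wrist_force: [7.2, 2.3, -5.6]
width: 0.0388
```

Emit:
{"method": "play_rows", "body": {"steps": [0,0,0.0045,0,0,1,36,0,0,0.0045,0,0,1,36,0,0,0.0045,0,0,1,36,0,0,0.0045,0,0,1,36,0,0,0.0045,0,0,1,36,0,0,0.0045,0,0,1,36,0,0,0.0045,0,0,1,36,0,0,0.0045,0,0,1,36]}}

```text
t: 20.8
tcp_pos: [0.5188, 0.0846, 0.2046]
ee_rot: [0.001, 0.886, 0.463, 0.001]
wrist_force: [9.7, -5.2, -5.3]
width: 0.0389
```

```bash
python3 -c "
from h import *
o,R=st([.5175,.085,.2085-.008*192/360]);fix(R)"
```

```text
t 20.8 p [0.5188 0.0846 0.2046] w 0.03894553868856482 j [ 0.0923  0.2624 -0.4375  1.9657  0.1382  0.9395 -1.0212] xyaw 55.1894693122763 zax [ 0.0026 -0.0005 -1.    ] F [ 9.7344 -5.2333 -5.3078] M [-1.25   -2.6161  0.0752]
units [-0.0097 -0.032   0.009 ]
tiltfix [ 0.0175 -0.0077  0.    ]
```

Side force has grown to 10 N, so the grip is slightly eccentric. After about 192° I'll release, let things relax and re-centre.

Emit:
{"method": "play_rows", "body": {"steps": [0,0,0,0,0,0,36,0,0,0,0,0,0,42,0,0,0,0,0,0,46,0,0,0,0,0,0,46]}}

```text
t: 21.2
tcp_pos: [0.5172, 0.0852, 0.2042]
ee_rot: [-0.0, 0.885, 0.466, -0.0]
wrist_force: [0.2, 0.5, 0.4]
width: 0.0461
```

```bash
python3 -c "
from h import *
s=edge();o,R=st([.5175,.085,.2043]);fix(R)
cv2.imwrite('pics/c7.png',np.clip(crop(s,245,130,100,75,8)*1.8,0,255).astype(np.uint8))"
```

```text
profile [51 51 50 47 42 40 41 46 51 52 52 51 51 52 57 64 67 70 76 79 79 80]
t 21.25 p [0.5173 0.0851 0.2042] w 0.04612235303797477 j [ 0.0931  0.2625 -0.4397  1.9667  0.1372  0.9415 -1.015 ] xyaw 55.59079802392197 zax [-0.0006 -0.0003 -1.    ] F [-0.2925  0.213   0.9957] M [ 0.0322  0.0245 -0.0355]
units [ 0.0008  0.0067 -0.0023]
tiltfix [-0.0023  0.0045  0.    ]
```

View pics/c7.png

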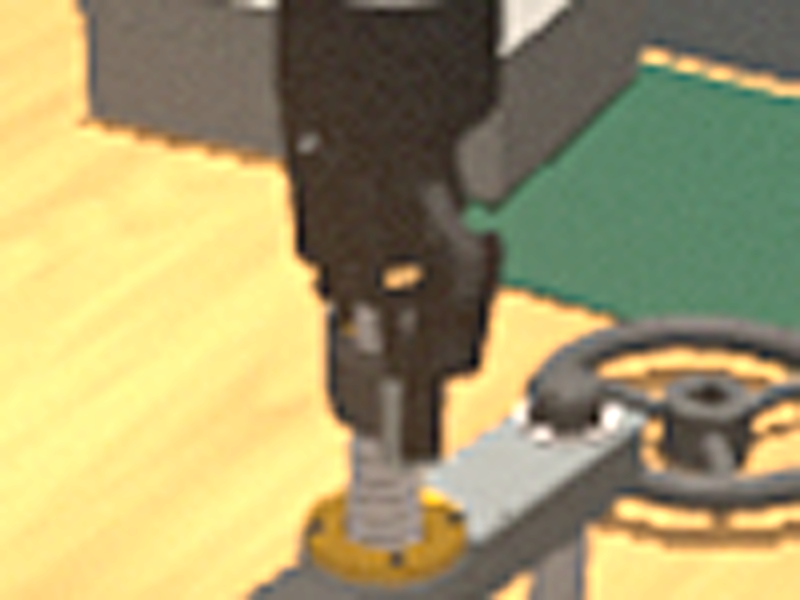

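Emit:
{"method": "play_rows", "body": {"steps": [0,0,0,0,0,0,42,0,0,0,0,0,0,41,0,0,0,0,0,0,41]}}

```text
t: 21.55
tcp_pos: [0.5175, 0.0849, 0.2043]
ee_rot: [0.0, 0.885, 0.466, -0.0]
wrist_force: [0.4, -0.7, 0.7]
width: 0.041
```

```bash
python3 -c "
from h import *
o,R=st();print(R.T@o['wrist_force'],R.T@o['moment'])"
```

```text
t 21.55 p [0.5175 0.0849 0.2043] w 0.04099239964465301 j [ 0.0933  0.2626 -0.4394  1.9665  0.1374  0.9413 -1.015 ] xyaw 55.57319103979181 zax [-0.0002 -0.0004 -1.    ] F [ 0.4163 -0.7368  0.6688] M [-0.0839 -0.1609  0.0265]
[-0.3727  0.76   -0.6686] [-0.1801  0.0217 -0.0264]
```

Contact is slight, with the head about 0.5 mm toward +tool y. I'll shift, regrip and go on 80°.

Emit:
{"method": "play_rows", "body": {"steps": [0,0.014,0,0,0,0,42,0,0,0,0,0,0,36,0,0,0,0,0,0,36,0,0,0,0,0,0,36]}}

```text
t: 21.95
tcp_pos: [0.5181, 0.0846, 0.2045]
ee_rot: [0.0, 0.885, 0.466, -0.0]
wrist_force: [1.3, -1.5, 4.9]
width: 0.0388
```

```bash
python3 -c "
from h import *
o,R=st();print(R.T@o['wrist_force'],R.T@o['moment'])"
```

```text
t 21.95 p [0.5181 0.0846 0.2045] w 0.03877566731400428 j [ 0.0936  0.263  -0.439   1.9654  0.1377  0.9416 -1.0143] xyaw 55.57450673089675 zax [ 0.0002 -0.0004 -1.    ] F [ 1.3032 -1.4903  4.9426] M [-0.2369 -0.0678 -0.0402]
[-0.4936  1.9194 -4.9417] [-0.1899 -0.1571  0.0402]
```

Emit:
{"method": "play_rows", "body": {"steps": [0,0,0.0045,0,0,1,36,0,0,0.0045,0,0,1,36,0,0,0.0045,0,0,1,36,0,0,0.0045,0,0,1,36,0,0,0.0045,0,0,1,36,0,0,0,0,0,0,36]}}

```text
t: 22.55
tcp_pos: [0.5183, 0.0847, 0.2036]
ee_rot: [0.0, 0.991, 0.134, 0.0]
wrist_force: [2.7, -1.9, 4.6]
width: 0.0386
```

```bash
python3 -c "
from h import *
o,R=st();print(R.T@o['wrist_force'],R.T@o['moment'])"
```

```text
t 22.55 p [0.5183 0.0847 0.2036] w 0.03860252479539083 j [-0.0019  0.2523 -0.3276  1.9716  0.101   0.9326 -1.6816] xyaw 15.423490465960345 zax [ 0.0006 -0.0005 -1.    ] F [ 2.6789 -1.8554  4.5858] M [-0.3745 -0.4807 -0.0195]
[ 2.091   2.5038 -4.5834] [-0.4889  0.3638  0.0195]
```

Emit:
{"method": "play_rows", "body": {"steps": [0,0,0.0045,0,0,1,36,0,0,0.0045,0,0,1,36,0,0,0.0045,0,0,1,36,0,0,0.0045,0,0,1,36,0,0,0.0045,0,0,1,36,0,0,0,0,0,0,36,0,0,0,0,0,0,36]}}

```text
t: 23.25
tcp_pos: [0.5183, 0.0849, 0.2027]
ee_rot: [-0.0, 0.978, -0.209, 0.0]
wrist_force: [1.7, 0.0, 5.1]
width: 0.0392
```

```bash
python3 -c "
from h import *
o,R=st();fix(R)"
```

```text
t 23.25 p [0.5183 0.0849 0.2027] w 0.0392280446409497 j [-0.0927  0.2451 -0.2224  1.9776  0.0674  0.9252 -2.3414] xyaw -24.137596635544043 zax [ 0.0007 -0.0001 -1.    ] F [1.7462 0.0206 5.0576] M [ 0.1204 -0.6774 -0.0298]
tiltfix [-0.0015 -0.0047  0.    ]
```

Emit:
{"method": "play_rows", "body": {"steps": [0,0,0,0,0,0,44,0,0,0,0,0,0,50,0,0,0,0,0,-1,50,0,0,0,0,0,-1,50,0,0,0,0,0,-1,50,0,0,0,0,0,-1,50,0,0,0,0,0,-1,50,0,0,0,0,0,-1,50]}}

```text
t: 24.05
tcp_pos: [0.5176, 0.0846, 0.2021]
ee_rot: [0.0, 0.978, 0.208, -0.001]
wrist_force: [0.6, -0.8, -0.4]
width: 0.0498
```

Emit:
{"method": "play_rows", "body": {"steps": [0,0,0,0,0,-1,50,0,0,0,0,0,-1,50,0,0,0,0,0,-1,50,0,0,0,0,0,-1,48,0,0,0,0,0,-1,44,0,0,0,0,0,0,41,0,0,0,0,0,0,41]}}

```text
t: 24.75
tcp_pos: [0.5178, 0.0844, 0.2022]
ee_rot: [-0.0, 0.851, 0.525, -0.0]
wrist_force: [0.6, -0.3, -0.5]
width: 0.0407
```

```bash
python3 -c "
from h import *
edge();o,R=st();fix(R);print(R.T@o['wrist_force'],R.T@o['moment'])"
```

```text
profile [55 56 55 55 50 43 42 44 49 51 51 51 50 50 53 62 69 72 76 79 80 80]
t 24.8 p [0.5178 0.0845 0.2023] w 0.04115614145334634 j [ 0.1115  0.2682 -0.4602  1.9666  0.1466  0.9395 -0.8863] xyaw 63.35944844501281 zax [-0.0007 -0.0005 -1.    ] F [0.2637 0.2457 0.0979] M [-0.0179 -0.1106  0.0175]
tiltfix [-0.0028  0.0051  0.    ]
[ 0.3378  0.1255 -0.0982] [-0.1069  0.0336 -0.0175]
```

Forward so far is about 272°. The hand is centred, so I grip for the last 88°.

Emit:
{"method": "play_rows", "body": {"steps": [0,0,0,0,0,0,36,0,0,0,0,0,0,36,0,0,0,0,0,0,36]}}

```text
t: 25.1
tcp_pos: [0.5181, 0.0846, 0.2026]
ee_rot: [0.0, 0.85, 0.526, -0.0]
wrist_force: [0.3, -1.3, 1.7]
width: 0.0387
```

```bash
python3 -c "
from h import *
o,R=st()"
```

```text
t 25.1 p [0.5181 0.0846 0.2026] w 0.038665684946317086 j [ 0.1113  0.2679 -0.4603  1.9663  0.1468  0.9395 -0.8837] xyaw 63.53261214315444 zax [ 0.     -0.0005 -1.    ] F [ 0.3444 -1.3378  1.7416] M [-0.3807 -0.2552  0.0145]
```

Emit:
{"method": "play_rows", "body": {"steps": [0,0,0.0045,0,0,1,36,0,0,0.0045,0,0,1,36,0,0,0.0045,0,0,1,36,0,0,0.0045,0,0,1,36,0,0,0.0045,0,0,1,36,0,0,0.0045,0,0,1,36,0,0,0.0045,0,0,1,36,0,0,0.0045,0,0,1,36]}}

```text
t: 25.9
tcp_pos: [0.5181, 0.0847, 0.2012]
ee_rot: [0.0, 1.0, -0.007, 0.0]
wrist_force: [1.2, -0.9, 2.6]
width: 0.0387
```

```bash
python3 -c "
from h import *
o,R=st()"
```

```text
t 25.9 p [0.5181 0.0847 0.2012] w 0.03873904499822954 j [-0.0414  0.2512 -0.282   1.9763  0.0871  0.9254 -1.9518] xyaw -0.7765174960508677 zax [ 0.0001 -0.0003 -1.    ] F [ 1.197  -0.9057  2.6351] M [-0.1633 -0.2433  0.1132]
```

Emit:
{"method": "play_rows", "body": {"steps": [0,0,0.0045,0,0,1,36,0,0,0.0045,0,0,1,36,0,0,0.0045,0,0,1,36,0,0,0,0,0,0,36,0,0,0,0,0,0,36]}}

```text
t: 26.4
tcp_pos: [0.5183, 0.0851, 0.2007]
ee_rot: [-0.0, 0.978, -0.209, 0.0]
wrist_force: [3.4, 1.0, 1.6]
width: 0.0391
```

```bash
python3 -c "
from h import *
s=edge();o,R=st()
cv2.imwrite('pics/c8.png',np.clip(crop(s,245,130,100,75,8)*1.8,0,255).astype(np.uint8))
for y in (-10,0,10,20): 
  a=np.radians(y); print(y,(proj(s,[.518+.0155*np.cos(a),.0845+.0155*np.sin(a),.220])-[245,130])*8)
"
```

```text
profile [75 72 72 72 65 54 47 44 43 43 43 43 43 42 44 55 70 78 82 81 80 80]
t 26.45 p [0.5182 0.0851 0.2007] w 0.03890745969205902 j [-0.0957  0.2473 -0.2194  1.9798  0.0671  0.9208 -2.342 ] xyaw -24.17724880744226 zax [ 0.0005  0.     -1.    ] F [3.145  1.6712 1.5711] M [ 0.5488 -0.8116 -0.0562]
-10 [415.5559 359.2511]
0 [420.2372 356.3523]
10 [423.744  353.1109]
20 [425.9745 349.6287]
```

View pics/c8.png

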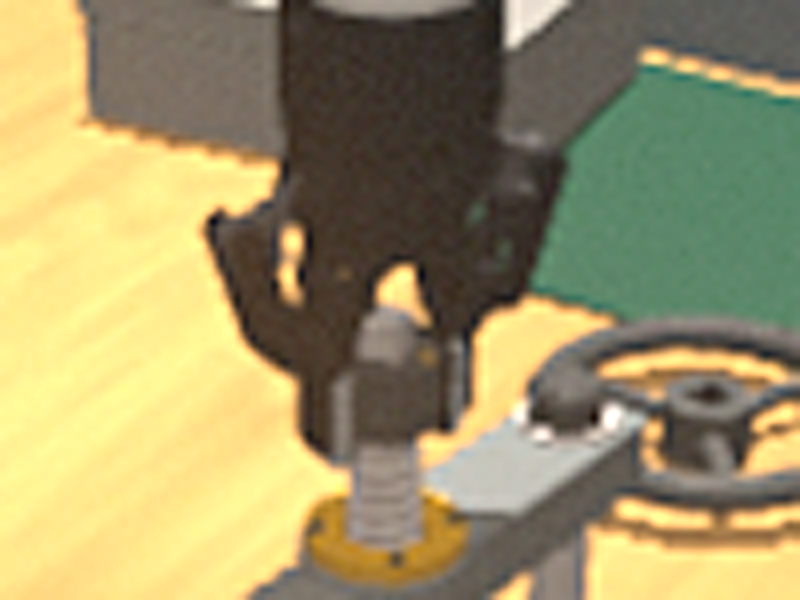

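The dot is at (427,357), where about +8° yaw is expected. That matches the yaw at the drop plus one turn. The head edge is another ~2 px (8 mm) lower, the hand is upright and forces are small, so I'm handing in.

```bash
python3 -c "
from cell import *
finish_job()"
```

```text
the job is handed in; nothing more can be done
```

I started the spindle as asked and handed the job in at about 26 s, still gripping the head; no verdict was reported.

- **Backward:** I gripped the knurled head and turned it anticlockwise 32°, then in 8° steps, loosening the grip after each to see if it fell. It dropped at about 88° (head edge about 2.2 px lower in the image, matching 8 mm), and I stopped there.
- **Forward:** I turned it clockwise in three grips, with measured turns of 192.3°, 79.7° and 87.7°, so about 359.7° in all. The hand followed the thread down about 8 mm.
- **Last checks:**
  - The head edge is about 2 px (8 mm) lower than just after the drop.
  - The brass dot is within about 5 px of the enlarged crop (under 1 camera pixel) of where one full turn should bring it.
  - The tool is upright to within 0.001 rad, the wrist force is under 4 N, and the spindle was gripped and held still.

**What did not go smoothly:**
- The two camera views disagreed by several millimetres on the axis position, so I centred the hand by touch instead.
- The first forward grip was slightly off-centre and built up about 12 N of wrist force (11 N of it sideways), so I released, re-centred and regripped.
- Before touching the spindle, the last joint once reached its range limit and left a slight tilt, which I corrected before gripping.

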